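# Stand the fallen sample bottle on its mat

### The arm

A 6-joint arm with a two-finger parallel gripper is mounted at the origin on the work surface. World frame = base frame: x ahead of the robot, y to its left, z up, the work surface at z = 0. Lengths are in m, angles in degrees, forces in N, time in s.
With the tool pointing down it reaches from about 0.3 to 0.75 m from the base axis. Payload 8.5 kg.
Tool frame: the origin (TCP) lies on the centre line of the jaws, within the pads' length; the fingertips stand 14 mm ahead of it and the grasp point (between the pads) lies 5 mm behind it; z points along the fingers, y is the direction in which the jaws open and shut (so a half turn about z gives the same grasp; the last joint's range is limited). The gripper opens to 85 mm and grips with 20 to 120 N. Pads are 22 mm wide; open, the fingers measure 114 mm over their backs; the gripper's body (76 mm by 85 mm) begins 54 mm behind the grasp point. The pads swing forward as they close: fully open they stand 13 mm farther back than shut.
Start: joints at [51.835, 21.807, 74.336, -0, 83.858, -12.336], TCP at [0.24, 0.495, 0.225] pointing down, gripper open.
Joint ranges: [-178.18, 178.18], [-50.72, 133.34], [12.68, 142.11], [-81.47, 261.47], [9.98, 163.14], [-165.26, 165.26]. Speed limits (degrees/s): [136.94, 136.94, 180, 180, 180, 180].

### API

Orientations are given as a 3x3 rotation matrix whose columns are the frame's x, y, z axes.
In Python, from rig import env, optics, order, finder gives the robot as it stands.
- The arm moves only by the tool play_rows, never from a script. Its argument "commands" is a list of rows, each an object of numbers: "grip": the closure, from -1 (fully open) to 1 (shut); "x", "y", "z": the shift along the tool's x, y, z in m; "rx", "ry", "rz": the turn, a rotation vector about the tool's x, y, z in rad. A call has 1 to 12 rows; each row shifts and turns the commanded pose from where the row before left it, along the tool's axes as they then stand; what a row does not reach is not made up. A row lasts 1/8 s, in which the tool goes at most 62.5 mm and 10.7 degrees, less where a joint would pass 70% of its speed; a pose out of reach is approached as far as the arm can. A call is refused whole if a number of a shift passes 0.0625 or a number of a turn 0.188, either way. A call with a gripper value outside its range is refused whole. The fingers move at their own pace and stop on an object; "squeeze" is the grip in N (left out, the last holds). Time passes only in rows, so rows that do not move let the fingers close. It gives the time, the measured TCP pose, the force and the opening at its end, in the units of the state.
- env.observe(): the state, without advancing time (a new reading comes with each control period).
- optics.get_image(name): name is "scene" or "top" or "wrist"; returns a dict with "color" (400x640x3 uint8, blue, green, red), "range_z" (400x640 float32, m along the optical axis (not along the pixel's ray), 0 where there is no reading), "fov_y" (degrees; the focal length in pixels is half the picture's height over the tangent of half this angle, whatever the lens; pixels are square), "cx", "cy" (the principal point, pixels), "dist_coeffs" ([k1, k2, p1, p2, k3] as OpenCV has them; the pictures are not rectified), "cam_to_world" (4x4, takes a point from camera to world coordinates). Camera axes: x right, y down, z forward; pixel columns grow to the right and rows downward; lengths in m; the calibration is good to about 2 mm. A picture is of the moment at which its call begins.
- order.close_job(): hands the job in, once; it reports no verdict.
Trained networks look in the newest picture that a camera, given by its name, has taken for a name from the list of things; names that differ only in an ending like _2 or _b are one class to them, and where a whole thing is asked for, a point or a joint stands for the part that bears it (a point fixed in the world has none). Each returns a list of dicts, best first, with "conf" (0 to 1); they miss things now and then, are a little off and sometimes report something else, mostly with a low value. They report only what shows in the picture. A call takes as long as a camera call. They do not tell look-alikes from the thing itself.
- finder.boxes_of(camera, thing): "point" ([x, y, z] in m, in world coordinates, good to about 4 mm: the middle of the surface that is visible of it).
The state is a dict: "time_s": time; "q": joint angles; "qvel": joint speeds; "joint_efforts": joint torques, N m; "position": TCP position; "tool_rot": TCP orientation; "ft_force": force on the tool from outside, world axes, zero at the start; "wrist_torque": the same for the moment, N m; "grip_width": finger opening in m.
Only numpy, scipy, OpenCV 4.12 (cv2) and the standard library are available. Lean on these libraries where they do the work, as an engineer would, in place of code of your own. Each camera call takes 0.05 s, during which the arm holds its last target.

### The job

One of the square white bottles on the test bench has fallen over. Pick it up and stand it upright on its base in the middle of the small black rubber mat, and let go of it. Leave the two square bottles that are still standing where they are.

Things in the scene. Friction and masses are not known exactly. Their poses are not given: they have to be found in the camera images.
- bottle_mid (a point): The fallen square white plastic bottle with a round red screw cap, lying on a flat side, cap roughly to the robot's left (+y). 120 mm long: body 46 x 46 mm square and 95 mm long from the base, then round shoulder and neck, then the cap, 30 mm wide, 17 mm high. 0.08 to 0.17 kg, rigid, centre of mass about 50 mm from the base. Point: on its long axis, 60 mm from base and from cap top; z axis runs base to cap, x and y face the flat sides.
- mat_top (a point): Centre of the top face of the black rubber mat, 110 x 110 mm and 5 mm thick, fixed on the table (top 5 mm above it). z up, x and y parallel to its edges.
- neighbour_mid (a point): A standing square white plastic bottle with a round red screw cap, the same as the fallen one (46 x 46 mm, 120 mm tall, 60 mm to this point at its centre); z up. Stays where it is.
- short_mid (a point): A standing square white plastic bottle with a round red screw cap, a shorter one (46 x 46 mm, 90 mm tall, 45 mm to this point at its centre); z up. Stays where it is.
Not all that is in view belongs to the job. Several things look just like the part that bears mat_top: the one meant starts farthest to the robot's right. What is shaped like the part that bears bottle_mid but yellow is not meant.

How it is judged:
By the outcome, as a careful person would: the job done as asked, in the order asked, and still so for the second after the job is handed in, with the robot touching nothing.
It also fails if it takes over 42 s, if anything falls off the work surface, if the arm or the gripper's body presses on something with over 40 N, if the wrist force passes 120 N, or if a joint passes its speed limit or range.

## Working session

There is one attempt and no reset: what is moved stays moved. The work goes in short steps, Python scripts to look and compute and a tool call to move; the robot and the scene stay as the last step left them, time stands still between calls to the robot, and variables do not carry over. Pictures are saved under pics/ and viewed, and the job is handed in when it is done.

Besides the shell and the picture viewer there is one more tool, called after "Call:" in YAML: its name, and indented under it one key for each argument. play_rows: Moves the arm, as the interface text tells. Its arguments: {"type":"object","properties":{"commands":{"type":"array"},"squeeze":{"type":"number"}},"required":["commands"]}

```bash
ls; mkdir -p pics; python3 - <<'E'
from rig import env, optics, order, finder
import cv2,numpy as np
s=env.observe();print(s['time_s'],s['position'],s['tool_rot'],s['grip_width'])
for n in ['scene','top']:
    im=optics.get_image(n);cv2.imwrite(f'pics/{n}0.png',im['color']);np.savez(f'{n}0.npz',**im)
    for t in ['bottle_mid','mat_top','neighbour_mid','short_mid']:
        print(n,t,[(np.round(d['point'],3).tolist(),round(d['conf'],2)) for d in finder.boxes_of(n,t)])
print(env.observe()['time_s'])
E
```

```text
pics
0.0 [0.23943549 0.49480387 0.22459364] [[-9.00087160e-01  4.35708866e-01 -9.43089489e-04]
 [ 4.35709768e-01  9.00086402e-01 -1.21131985e-03]
 [ 3.21079228e-04 -1.50120674e-03 -9.99998822e-01]] 0.08554083304169839
scene bottle_mid [([0.546, 0.19, 0.044], 0.63), ([0.688, 0.178, 0.045], 0.62)]
scene mat_top [([0.599, -0.244, 0.006], 0.73), ([0.418, -0.172, 0.002], 0.66)]
scene neighbour_mid [([0.8, 0.028, 0.09], 0.89)]
scene short_mid [([0.392, -0.466, 0.06], 0.57)]
top bottle_mid [([0.679, 0.164, 0.047], 0.92), ([0.538, 0.184, 0.045], 0.56)]
top mat_top [([0.591, -0.253, 0.003], 0.64), ([0.54, 0.185, 0.047], 0.28)]
top neighbour_mid []
top short_mid [([0.385, -0.473, 0.066], 0.76)]
0.5
```

View pics/scene0.png

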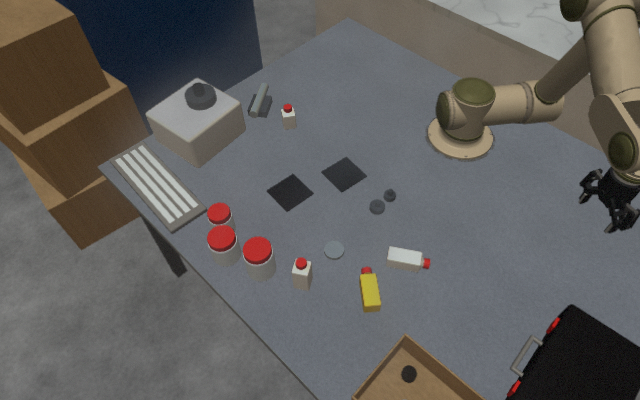

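View pics/top0.png

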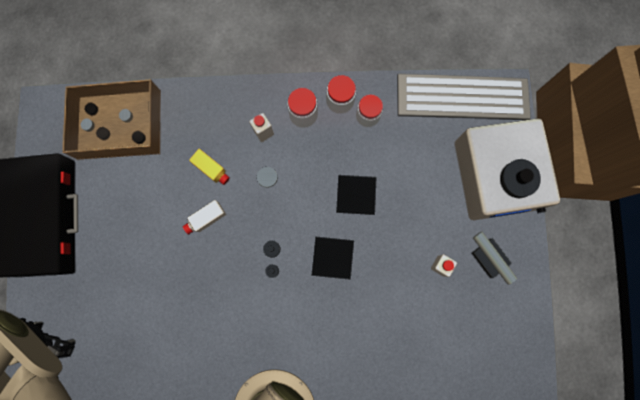

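The scene picture shows the white fallen bottle at (405,259), with its red cap at (427,264), and the same bottle at (204,217) in the top picture. These could be confused with what I want:
- **Bottles:** yellow lying bottle at top (209,166), standing ones at top (261,124) and (446,265). I choose the white lying one at (204,217).
- **Mats:** top (357,195), y≈-0.25, and top (333,258), y≈-0.17. The one farthest right (-y) is (357,195).

Next I measure both and check them in a crop.

```bash
cat > h.py <<'E'
import numpy as np,cv2
def world(im):
    h,w=im['range_z'].shape
    f=h/2/np.tan(np.radians(float(im['fov_y']))/2)
    K=np.array([[f,0,float(im['cx'])],[0,f,float(im['cy'])],[0,0,1]])
    u,v=np.meshgrid(np.arange(w),np.arange(h))
    p=cv2.undistortPoints(np.stack([u,v],-1).reshape(-1,1,2).astype(np.float64),K,np.array(im['dist_coeffs'],float)).reshape(h,w,2)
    z=im['range_z'].astype(float)
    P=np.stack([p[...,0]*z,p[...,1]*z,z],-1)
    T=np.array(im['cam_to_world']);return P@T[:3,:3].T+T[:3,3]
E
python3 - <<'E'
from h import *
for n in ['top','scene']:
    im=dict(np.load(n+'0.npz'));W=world(im);c=im['color'].astype(int);ok=im['range_z']>0
    x,y,z=W[...,0],W[...,1],W[...,2]
    def box(x0,y0,r): return ok&(abs(x-x0)<r)&(abs(y-y0)<r)
    print(n,'table',np.median(z[box(.5,-.05,.03)]))
    red=(c[...,2]>100)&(c[...,1]<80)&(c[...,0]<80)
    m=box(.54,.19,.1)&(z>.015)&~((c[...,2]>120)&(c[...,0]<80)&(c[...,1]>90))&(x<.605)
    for nm,mm in [('all',m&(z>.02)),('white top',m&~red&(z>.036)),('cap',m&red)]:
        P=np.stack([x[mm],y[mm]],-1).astype(np.float32); print(nm,mm.sum(),P.mean(0),z[mm].mean(),cv2.minAreaRect(P))
    for x0,y0 in [(.595,-.248),(.418,-.172)]:
        mm=box(x0,y0,.09)&(c.max(-1)<45)
        P=np.stack([x[mm],y[mm]],-1).astype(np.float32); print('mat',mm.sum(),P.mean(0),z[mm].mean(),cv2.minAreaRect(P))
im=cv2.imread('pics/top0.png');a=cv2.resize(im[140:260,160:320],None,fx=2.5,fy=2.5,interpolation=cv2.INTER_CUBIC);b=cv2.resize(im[160:280,290:450],None,fx=2.5,fy=2.5,interpolation=cv2.INTER_CUBIC)
cv2.imwrite('pics/crop1.png',np.hstack([a,b]))
E
```

```text
top table -0.000280794709356047
all 703 [0.53427655 0.18509036] 0.04293304815264601 ((0.5327983498573303, 0.1903318464756012), (0.04875992611050606, 0.12081556767225266), 30.128313064575195)
white top 579 [0.5388104  0.18037526] 0.04534208712544142 ((0.5330620408058167, 0.18987751007080078), (0.04875992611050606, 0.11976496875286102), 30.128313064575195)
cap 53 [0.5055671  0.23371382] 0.035142097746709434 ((0.5068857669830322, 0.2340749204158783), (0.02647380158305168, 0.016394177451729774), 30.688386917114258)
mat 1349 [ 0.59285736 -0.2448362 ] 0.004842322179103399 ((0.59312903881073, -0.2451132982969284), (0.10715316236019135, 0.10690096765756607), 85.07102966308594)
mat 1434 [ 0.4155462  -0.17176649] 0.0047535755200326475 ((0.4158061146736145, -0.1718347817659378), (0.10662461072206497, 0.10692904889583588), 82.69446563720703)
scene table 0.0007950642521344919
all 705 [0.54339087 0.1871633 ] 0.04215490557586764 ((0.5368420481681824, 0.18890881538391113), (0.0483679473400116, 0.11898253113031387), 31.730892181396484)
white top 533 [0.54381263 0.18113105] 0.046094845130479116 ((0.5406083464622498, 0.1828179508447647), (0.0483679473400116, 0.10460196435451508), 31.730892181396484)
cap 52 [0.5115239  0.23491225] 0.03438776105366743 ((0.5098358988761902, 0.23341402411460876), (0.02643630839884281, 0.014858213253319263), 34.15782928466797)
mat 497 [ 0.60283315 -0.25718078] 0.005747141776688797 ((0.5960259437561035, -0.24518482387065887), (0.11042072623968124, 0.10519465059041977), 84.65489959716797)
mat 4 [ 0.44877908 -0.12466258] 0.005400801319552895 ((0.4516694247722626, -0.12730565667152405), (0.010002498514950275, 0.04538176208734512), 81.0191650390625)
```

View pics/crop1.png

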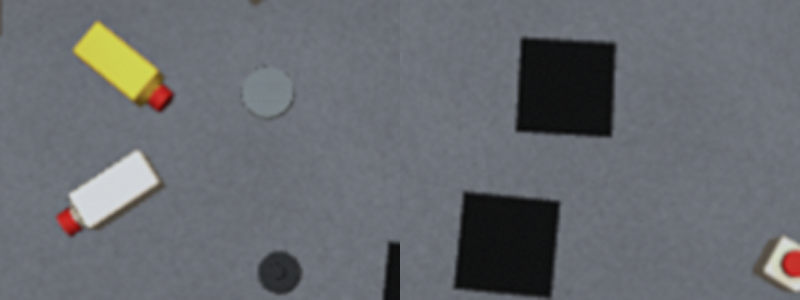

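In the left crop the white bottle is at (115,190) with its cap at (68,222). The right-hand mat in the right crop, at (567,87), is the right one, so the choices hold. The numbers that matter are mid≈(0.535,0.189), axis azimuth≈121°, mat≈(0.594,-0.245).

My plan is to approach with the tool x axis along base→cap, grip with the tool leaning about 30° towards the cap, then turn +90° about tool y.

```bash
cat > plan.py <<'E'
from h import *
from scipy.linalg import logm,expm
from scipy.spatial.transform import Rotation as R
def cur(s):
    T=np.eye(4);T[:3,:3]=R.from_matrix(s['tool_rot']).as_matrix();T[:3,3]=s['position'];return T
def pose(az,ry,p,grasp=True):
    """tool x at azimuth az when pointing down, then turned ry deg about tool y; p = grasp point"""
    a=np.radians(az);x=np.array([np.cos(a),np.sin(a),0]);z=np.array([0,0,-1.]);y=np.cross(z,x)
    T=np.eye(4);T[:3,:3]=np.stack([x,y,z],1)@R.from_euler('y',ry,degrees=True).as_matrix()
    T[:3,3]=np.array(p)+(.005*T[:3,2] if grasp else 0);return T
def rows(T0,T1,N):
    """N equal rows, shift first then turn in tool axes"""
    D0=np.linalg.inv(T0)@T1
    D=np.real(expm(np.real(logm(D0))/N))
    r=R.from_matrix(D[:3,:3]).as_rotvec()
    print('N',N,'shift',np.round(D[:3,3],4),'turn',np.round(r,4),'| total shift',np.round(D0[:3,3],4),'turn',np.round(R.from_matrix(D0[:3,:3]).as_rotvec(),4))
    return D
E
python3 - <<'E'
from plan import *
from rig import env
s=env.observe();rows(cur(s),pose(121,0,[.531,.196,.225]),10)
E
```

```text
N 10 shift [-0.0422 -0.0037  0.0005] turn [-0.      0.      0.0579] | total shift [-0.3926 -0.1422  0.0052] turn [-1.00e-04  1.00e-04  5.79e-01]
```

Call:
play_rows:
  commands:
    - {"x": -0.0422, "y": -0.0037, "z": 0.0005, "rz": 0.058, "grip": -1}
    - {"x": -0.0422, "y": -0.0037, "z": 0.0005, "rz": 0.058}
    - {"x": -0.0422, "y": -0.0037, "z": 0.0005, "rz": 0.058}
    - {"x": -0.0422, "y": -0.0037, "z": 0.0005, "rz": 0.058}
    - {"x": -0.0422, "y": -0.0037, "z": 0.0005, "rz": 0.058}
    - {"x": -0.0422, "y": -0.0037, "z": 0.0005, "rz": 0.058}
    - {"x": -0.0422, "y": -0.0037, "z": 0.0005, "rz": 0.058}
    - {"x": -0.0422, "y": -0.0037, "z": 0.0005, "rz": 0.058}
    - {"x": -0.0422, "y": -0.0037, "z": 0.0005, "rz": 0.058}
    - {"x": -0.0422, "y": -0.0037, "z": 0.0005, "rz": 0.058}
    - {"x": 0}

```text
invalid input at $.commands[0]: expected keys grip, x, y, z, rx, ry, rz
```

All keys are required in every row.

Call:
play_rows:
  commands:
    - {"grip": -1, "x": -0.0422, "y": -0.0037, "z": 0.0005, "rx": 0, "ry": 0, "rz": 0.058}
    - {"grip": -1, "x": -0.0422, "y": -0.0037, "z": 0.0005, "rx": 0, "ry": 0, "rz": 0.058}
    - {"grip": -1, "x": -0.0422, "y": -0.0037, "z": 0.0005, "rx": 0, "ry": 0, "rz": 0.058}
    - {"grip": -1, "x": -0.0422, "y": -0.0037, "z": 0.0005, "rx": 0, "ry": 0, "rz": 0.058}
    - {"grip": -1, "x": -0.0422, "y": -0.0037, "z": 0.0005, "rx": 0, "ry": 0, "rz": 0.058}
    - {"grip": -1, "x": -0.0422, "y": -0.0037, "z": 0.0005, "rx": 0, "ry": 0, "rz": 0.058}
    - {"grip": -1, "x": -0.0422, "y": -0.0037, "z": 0.0005, "rx": 0, "ry": 0, "rz": 0.058}
    - {"grip": -1, "x": -0.0422, "y": -0.0037, "z": 0.0005, "rx": 0, "ry": 0, "rz": 0.058}
    - {"grip": -1, "x": -0.0422, "y": -0.0037, "z": 0.0005, "rx": 0, "ry": 0, "rz": 0.058}
    - {"grip": -1, "x": -0.0422, "y": -0.0037, "z": 0.0005, "rx": 0, "ry": 0, "rz": 0.058}
    - {"grip": -1, "x": 0, "y": 0, "z": 0, "rx": 0, "ry": 0, "rz": 0}

```text
time_s: 1.88
position: [0.532, 0.1934, 0.2199]
tool_rot: [[-0.511, 0.86, -0.0], [0.86, 0.511, -0.0], [-0.0, -0.0, -1.0]]
ft_force: [0.1, 0.6, 0.6]
grip_width: 0.0853
```

```bash
python3 - <<'E'
from plan import *
from rig import env,optics,finder
im=optics.get_image('wrist');cv2.imwrite('pics/wrist1.png',im['color'])
print([(np.round(d['point'],3).tolist(),round(d['conf'],2)) for d in finder.boxes_of('wrist','bottle_mid')])
s=env.observe();print(np.round(s['q'],2))
W=world(im);c=im['color'].astype(int);ok=im['range_z']>0
x,y,z=W[...,0],W[...,1],W[...,2]
m=ok&(abs(x-.535)<.09)&(abs(y-.19)<.09)&(z<.06)
print('table',np.median(z[ok&(abs(z)<.01)]))
red=(c[...,2]>90)&(c[...,1]<70)&(c[...,0]<70)
yel=(c[...,2]>100)&(c[...,0]<80)&(c[...,1]>80)
for nm,mm in [('all',m&(z>.02)&~yel),('top',m&~red&~yel&(z>.038)),('cap',m&red)]:
    P=np.stack([x[mm],y[mm]],-1).astype(np.float32); print(nm,mm.sum(),P.mean(0),np.median(z[mm]),cv2.minAreaRect(P))
E
```

```text
[([0.534, 0.192, 0.048], 0.98), ([0.677, 0.183, 0.044], 0.92)]
[ 8.240e+00  2.360e+01  7.230e+01  2.000e-02  8.412e+01 -2.269e+01]
table 0.0006685019953614479
all 4705 [0.5348606  0.19059671] 0.04631481227034151 ((0.5346900820732117, 0.19040992856025696), (0.04530409723520279, 0.11914566904306412), 31.865949630737305)
top 4021 [0.53921324 0.18364568] 0.046490233254802726 ((0.536817729473114, 0.18698722124099731), (0.04530409723520279, 0.11108550429344177), 31.865949630737305)
cap 470 [0.50723207 0.23515487] 0.036114924895151 ((0.5074962973594666, 0.234455868601799), (0.028704753145575523, 0.01566721871495247), 32.15481948852539)
```

View pics/wrist1.png

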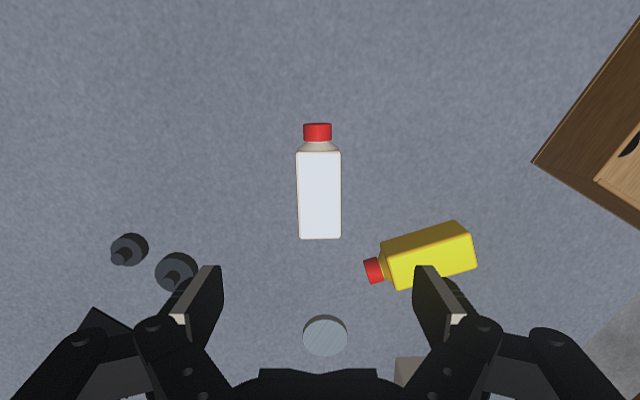

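The wrist picture shows the white bottle at (318,185), cap up in the image at (317,131) and aligned with the jaws. The yellow one is at (430,255), clear of the fingers. Refined numbers are mid (0.5347,0.1905) and axis 122°.

```bash
python3 - <<'E'
from plan import *
from rig import env
s=env.observe();G=np.array([.5305,.197,.029])
T1=pose(122,-30,G);P=T1.copy();P[:3,3]-=.10*T1[:3,2]
print(P[:3,3],T1[:3,3]);rows(cur(s),P,6);rows(P,T1,6)
E
```

```text
[0.50532883 0.23728228 0.11127241] [0.5318248  0.19487988 0.02466987]
N 6 shift [ 0.012  -0.      0.0161] turn [-0.0009 -0.0873 -0.003 ] | total shift [ 0.0487 -0.0004  0.1089] turn [-0.0051 -0.524  -0.0181]
N 6 shift [ 0.     -0.      0.0167] turn [ 0. -0. -0.] | total shift [ 0.  -0.   0.1] turn [ 0. -0. -0.]
```

Call:
play_rows:
  commands:
    - {"grip": -1, "x": 0.012, "y": 0, "z": 0.0161, "rx": -0.001, "ry": -0.0873, "rz": -0.003}
    - {"grip": -1, "x": 0.012, "y": 0, "z": 0.0161, "rx": -0.001, "ry": -0.0873, "rz": -0.003}
    - {"grip": -1, "x": 0.012, "y": 0, "z": 0.0161, "rx": -0.001, "ry": -0.0873, "rz": -0.003}
    - {"grip": -1, "x": 0.012, "y": 0, "z": 0.0161, "rx": -0.001, "ry": -0.0873, "rz": -0.003}
    - {"grip": -1, "x": 0.012, "y": 0, "z": 0.0161, "rx": -0.001, "ry": -0.0873, "rz": -0.003}
    - {"grip": -1, "x": 0.012, "y": 0, "z": 0.0161, "rx": -0.001, "ry": -0.0873, "rz": -0.003}
    - {"grip": -1, "x": 0, "y": 0, "z": 0, "rx": 0, "ry": 0, "rz": 0}

```text
time_s: 2.85
position: [0.5038, 0.239, 0.11]
tool_rot: [[-0.463, 0.846, 0.264], [0.732, 0.533, -0.423], [-0.499, -0.003, -0.867]]
ft_force: [1.5, 0.6, 0.0]
grip_width: 0.086
```

```bash
python3 - <<'E'
from plan import *
from rig import env
s=env.observe();G=np.array([.5305,.197,.029]);print(np.round(s['q'],1),s['position'])
T1=pose(122,-30,G);rows(cur(s),T1,6)
E
```

```text
[ 26.8  31.3  85.6 -33.4  64.4   9.6] [0.50376605 0.23903189 0.11004344]
N 6 shift [-0.0004  0.0001  0.0167] turn [-0.0001 -0.0002  0.0008] | total shift [-0.0027  0.0004  0.1001] turn [-0.0004 -0.0011  0.005 ]
```

Call:
play_rows:
  commands:
    - {"grip": -1, "x": -0.0005, "y": 0, "z": 0.02, "rx": 0, "ry": 0, "rz": 0.001}
    - {"grip": -1, "x": -0.0005, "y": 0, "z": 0.02, "rx": 0, "ry": 0, "rz": 0.001}
    - {"grip": -1, "x": -0.0005, "y": 0, "z": 0.02, "rx": 0, "ry": 0, "rz": 0.001}
    - {"grip": -1, "x": -0.0005, "y": 0, "z": 0.015, "rx": 0, "ry": 0, "rz": 0.001}
    - {"grip": -1, "x": -0.0005, "y": 0, "z": 0.015, "rx": 0, "ry": 0, "rz": 0.001}
    - {"grip": -1, "x": 0, "y": 0, "z": 0.01, "rx": 0, "ry": 0, "rz": 0}
    - {"grip": -1, "x": 0, "y": 0, "z": 0, "rx": 0, "ry": 0, "rz": 0}

```text
time_s: 3.72
position: [0.5334, 0.1929, 0.0258]
tool_rot: [[-0.454, 0.85, 0.265], [0.737, 0.526, -0.424], [-0.5, 0.003, -0.866]]
ft_force: [-0.7, 0.5, 0.9]
grip_width: 0.0851
```

```bash
python3 - <<'E'
from plan import *
from rig import env,optics
im=optics.get_image('wrist');cv2.imwrite('pics/wrist2.png',im['color'])
s=env.observe();print(np.round(s['q'],1),s['position'],s['ft_force'])
E
```

```text
[ 21.1  38.1  90.3 -38.4  52.2  13.6] [0.53347101 0.19316904 0.02620529] [1.05413336 0.55897405 1.1460076 ]
```

View pics/wrist2.png

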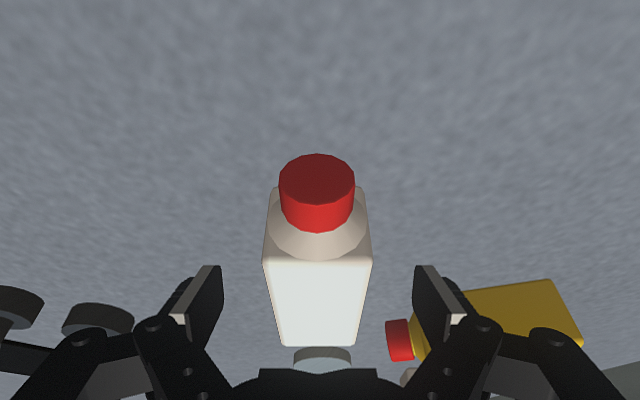

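The bottle is centred between the pads (body at x≈264–372, pads at 222 and 414). The yellow bottle is outside. Closing.

Call:
play_rows:
  commands:
    - {"grip": 1, "x": 0, "y": 0, "z": 0, "rx": 0, "ry": 0, "rz": 0}
    - {"grip": 1, "x": 0, "y": 0, "z": 0, "rx": 0, "ry": 0, "rz": 0}
    - {"grip": 1, "x": 0, "y": 0, "z": 0, "rx": 0, "ry": 0, "rz": 0}
    - {"grip": 1, "x": 0, "y": 0, "z": 0, "rx": 0, "ry": 0, "rz": 0}
    - {"grip": 1, "x": 0, "y": 0, "z": 0, "rx": 0, "ry": 0, "rz": 0}
    - {"grip": 1, "x": 0, "y": 0, "z": 0, "rx": 0, "ry": 0, "rz": 0}
    - {"grip": 1, "x": 0, "y": 0, "z": 0, "rx": 0, "ry": 0, "rz": 0}
    - {"grip": 1, "x": 0, "y": 0, "z": 0, "rx": 0, "ry": 0, "rz": 0}
  squeeze: 45

```text
time_s: 4.78
position: [0.5335, 0.1936, 0.0268]
tool_rot: [[-0.454, 0.85, 0.267], [0.737, 0.527, -0.423], [-0.5, 0.005, -0.866]]
ft_force: [-2.1, 3.9, 4.9]
grip_width: 0.0448
```

```bash
python3 - <<'E'
from plan import *
from rig import env
s=env.observe();print(s['position'],s['ft_force'],s['grip_width'])
T0=cur(s)
# bottle in tool frame, from the measured lying pose
a=np.radians(122);u=np.array([np.cos(a),np.sin(a),0]);M=np.array([.5347,.1905,.023])
B=np.eye(4);B[:3,2]=u;B[:3,0]=[0,0,1];B[:3,1]=np.cross(u,[0,0,1]);B[:3,3]=M
rel=np.linalg.inv(T0)@B;np.save('rel.npy',rel);print(np.round(rel,3))
L=T0.copy();L[2,3]+=.15
print('lift');rows(T0,L,4)
E
```

```text
[0.53354449 0.19356642 0.02675528] [-2.10603557  3.88733482  4.87400006] 0.04482344124992509
[[-0.5    0.005  0.866 -0.001]
 [ 0.005  1.    -0.004 -0.001]
 [-0.866  0.002 -0.5    0.005]
 [ 0.     0.     0.     1.   ]]
lift
N 4 shift [-0.0188  0.0002 -0.0325] turn [-0. -0. -0.] | total shift [-0.0751  0.0007 -0.1299] turn [-0. -0. -0.]
```

Call:
play_rows:
  commands:
    - {"grip": 1, "x": -0.01, "y": 0, "z": -0.017, "rx": 0, "ry": 0, "rz": 0}
    - {"grip": 1, "x": -0.0188, "y": 0, "z": -0.0325, "rx": 0, "ry": 0, "rz": 0}
    - {"grip": 1, "x": -0.0188, "y": 0, "z": -0.0325, "rx": 0, "ry": 0, "rz": 0}
    - {"grip": 1, "x": -0.0188, "y": 0, "z": -0.0325, "rx": 0, "ry": 0, "rz": 0}
    - {"grip": 1, "x": -0.0188, "y": 0, "z": -0.0325, "rx": 0, "ry": 0, "rz": 0}
    - {"grip": 1, "x": 0, "y": 0, "z": 0, "rx": 0, "ry": 0, "rz": 0}

```text
time_s: 5.52
position: [0.5337, 0.1929, 0.1998]
tool_rot: [[-0.452, 0.85, 0.271], [0.738, 0.527, -0.421], [-0.501, 0.01, -0.865]]
ft_force: [-0.2, -0.6, -1.8]
grip_width: 0.0454
```

```bash
python3 - <<'E'
from plan import *
from rig import env,optics
im=optics.get_image('wrist');cv2.imwrite('pics/wrist3.png',im['color'])
s=env.observe();print(np.round(s['q'],1),s['position'],s['ft_force'],s['grip_width'])
E
```

```text
[ 21.1  25.2  79.8 -31.2  71.4  -1.4] [0.53297033 0.19265515 0.1975304 ] [-0.13838377 -0.48201423 -2.03304445] 0.04507475009892566
```

View pics/wrist3.png

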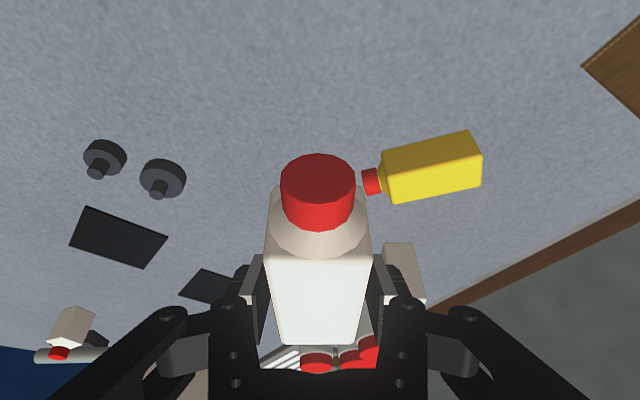

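The bottle is held squarely and lifted clear, body at (318,290), with the grip at 45 mm. Next I turn it upright about tool y in the air.

```bash
python3 - <<'E'
from plan import *
from rig import env
s=env.observe();T0=cur(s);rel=np.load('rel.npy')
def place(az,p):
    a=np.radians(az);h=np.array([np.cos(a),np.sin(a),0])  # bottle frame x (was up when lying) -> -heading
    B=np.eye(4);B[:3,2]=[0,0,1];B[:3,0]=-h;B[:3,1]=np.cross([0,0,1],-h);B[:3,3]=p
    return B@np.linalg.inv(rel)
A=place(122,[.53,.12,.23]);Q=place(85,[.594,-.245,.16])
print(A[:3,3]);rows(T0,A,10);rows(A,Q,9);print(Q)
E
```

```text
[0.53253701 0.11715715 0.2332128 ]
N 10 shift [-0.0063 -0.004  -0.0052] turn [0.001  0.1571 0.0003] | total shift [-0.0734 -0.0399  0.0009] turn [0.0102 1.5705 0.0033]
N 9 shift [-0.0276 -0.0041 -0.0322] turn [-0.0621  0.0003  0.0359] | total shift [-0.233  -0.1397 -0.2623] turn [-0.5591  0.0024  0.3231]
[[ 0.04907065  0.99577113  0.07766543  0.59431528]
 [ 0.49797055 -0.09179652  0.86232171 -0.24879721]
 [ 0.86580448 -0.00363959 -0.50036922  0.1632128 ]
 [ 0.          0.          0.          1.        ]]
```

Call:
play_rows:
  commands:
    - {"grip": 1, "x": -0.0063, "y": -0.004, "z": -0.0052, "rx": 0.001, "ry": 0.157, "rz": 0}
    - {"grip": 1, "x": -0.0063, "y": -0.004, "z": -0.0052, "rx": 0.001, "ry": 0.157, "rz": 0}
    - {"grip": 1, "x": -0.0063, "y": -0.004, "z": -0.0052, "rx": 0.001, "ry": 0.157, "rz": 0}
    - {"grip": 1, "x": -0.0063, "y": -0.004, "z": -0.0052, "rx": 0.001, "ry": 0.157, "rz": 0}
    - {"grip": 1, "x": -0.0063, "y": -0.004, "z": -0.0052, "rx": 0.001, "ry": 0.157, "rz": 0}
    - {"grip": 1, "x": -0.0063, "y": -0.004, "z": -0.0052, "rx": 0.001, "ry": 0.157, "rz": 0}
    - {"grip": 1, "x": -0.0063, "y": -0.004, "z": -0.0052, "rx": 0.001, "ry": 0.157, "rz": 0}
    - {"grip": 1, "x": -0.0063, "y": -0.004, "z": -0.0052, "rx": 0.001, "ry": 0.157, "rz": 0}
    - {"grip": 1, "x": -0.0063, "y": -0.004, "z": -0.0052, "rx": 0.001, "ry": 0.157, "rz": 0}
    - {"grip": 1, "x": -0.0063, "y": -0.004, "z": -0.0052, "rx": 0.001, "ry": 0.157, "rz": 0}
    - {"grip": 1, "x": 0, "y": 0, "z": 0, "rx": 0, "ry": 0, "rz": 0}

```text
time_s: 6.95
position: [0.533, 0.1155, 0.2291]
tool_rot: [[-0.254, 0.85, -0.461], [0.428, 0.526, 0.735], [0.867, -0.01, -0.497]]
ft_force: [0.0, 0.3, -1.8]
grip_width: 0.0448
```

```bash
cat >> plan.py <<'E'
def place(az,p,rel):
    a=np.radians(az);h=np.array([np.cos(a),np.sin(a),0])
    B=np.eye(4);B[:3,2]=[0,0,1];B[:3,0]=-h;B[:3,1]=np.cross([0,0,1],-h);B[:3,3]=p
    return B@np.linalg.inv(rel)
E
python3 - <<'E'
from plan import *
from rig import env
s=env.observe();T0=cur(s);rel=np.load('rel.npy');print(np.round(s['q'],1),s['position'],s['ft_force'],s['grip_width'])
A=place(122,[.53,.12,.23],rel);Q=place(85,[.594,-.245,.16],rel)
rows(T0,A,1);rows(T0,Q,10)
E
```

```text
[-17.1  38.7  66.1  41.2 120.5 -42.1] [0.53298465 0.11553446 0.22905173] [ 0.01774763  0.29449571 -1.76883401] 0.0448232460334186
N 1 shift [ 0.0044  0.0004 -0.0007] turn [-0.0032 -0.0033 -0.0054] | total shift [ 0.0044  0.0004 -0.0007] turn [-0.0032 -0.0033 -0.0054]
N 10 shift [-0.0244 -0.0036 -0.0291] turn [-0.0563  0.0001  0.0317] | total shift [-0.2285 -0.1388 -0.2633] turn [-0.5628  0.0012  0.3169]
```

Call:
play_rows:
  commands:
    - {"grip": 1, "x": -0.0244, "y": -0.0036, "z": -0.0291, "rx": -0.0563, "ry": 0, "rz": 0.0317}
    - {"grip": 1, "x": -0.0244, "y": -0.0036, "z": -0.0291, "rx": -0.0563, "ry": 0, "rz": 0.0317}
    - {"grip": 1, "x": -0.0244, "y": -0.0036, "z": -0.0291, "rx": -0.0563, "ry": 0, "rz": 0.0317}
    - {"grip": 1, "x": -0.0244, "y": -0.0036, "z": -0.0291, "rx": -0.0563, "ry": 0, "rz": 0.0317}
    - {"grip": 1, "x": -0.0244, "y": -0.0036, "z": -0.0291, "rx": -0.0563, "ry": 0, "rz": 0.0317}
    - {"grip": 1, "x": -0.0244, "y": -0.0036, "z": -0.0291, "rx": -0.0563, "ry": 0, "rz": 0.0317}
    - {"grip": 1, "x": -0.0244, "y": -0.0036, "z": -0.0291, "rx": -0.0563, "ry": 0, "rz": 0.0317}
    - {"grip": 1, "x": -0.0244, "y": -0.0036, "z": -0.0291, "rx": -0.0563, "ry": 0, "rz": 0.0317}
    - {"grip": 1, "x": -0.0244, "y": -0.0036, "z": -0.0291, "rx": -0.0563, "ry": 0, "rz": 0.0317}
    - {"grip": 1, "x": -0.0244, "y": -0.0036, "z": -0.0291, "rx": -0.0563, "ry": 0, "rz": 0.0317}
    - {"grip": 1, "x": 0, "y": 0, "z": 0, "rx": 0, "ry": 0, "rz": 0}
    - {"grip": 1, "x": 0, "y": 0, "z": 0, "rx": 0, "ry": 0, "rz": 0}

```text
time_s: 8.45
position: [0.5956, -0.2461, 0.1673]
tool_rot: [[0.041, 0.996, 0.078], [0.501, -0.088, 0.861], [0.864, 0.004, -0.503]]
ft_force: [0.1, 0.7, -1.3]
grip_width: 0.0449
```

```bash
python3 - <<'E'
from plan import *
from rig import env,optics
s=env.observe();T0=cur(s);rel=np.load('rel.npy');print(np.round(s['q'],1),s['position'],s['ft_force'],s['grip_width'])
B=T0@rel;print('bottle',np.round(B,3))
Q=place(85,[.594,-.245,.16],rel);rows(T0,Q,1)
L=[]
for n in ['scene','wrist','top']:
    im=optics.get_image(n);np.savez(f'{n}3.npz',**im);L.append(im['color'])
cv2.imwrite('pics/s3.png',np.vstack([cv2.resize(L[0][70:320,180:580],(800,500))]))
cv2.imwrite('pics/w3.png',L[1])
E
```

```text
[-48.5  50.3  51.6  45.6 118.5 -36.2] [ 0.59564579 -0.24612672  0.16731326] [ 0.11285973  0.7280992  -1.27224031] 0.04490118749098568
bottle [[-0.083  0.997 -0.007  0.595]
 [-0.997 -0.083  0.004 -0.242]
 [ 0.003  0.007  1.     0.164]
 [ 0.     0.     0.     1.   ]]
N 1 shift [-0.0049 -0.0011 -0.0003] turn [0.0001 0.003  0.0082] | total shift [-0.0049 -0.0011 -0.0003] turn [0.0001 0.003  0.0082]
```

View pics/s3.png

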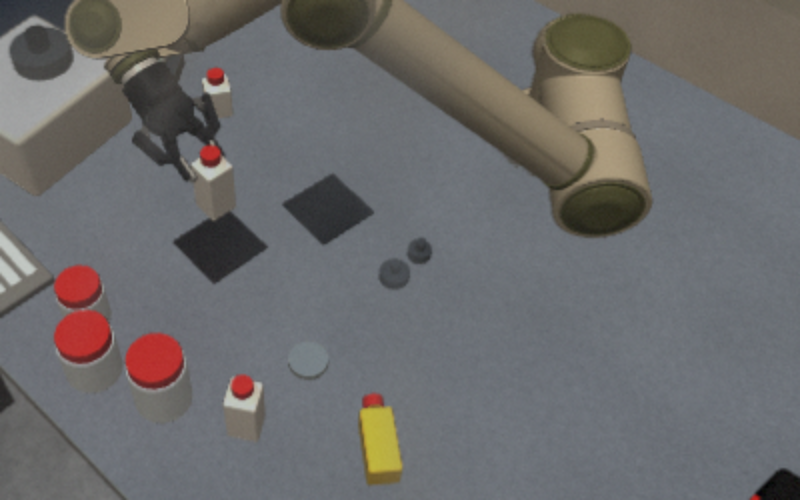

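View pics/w3.png

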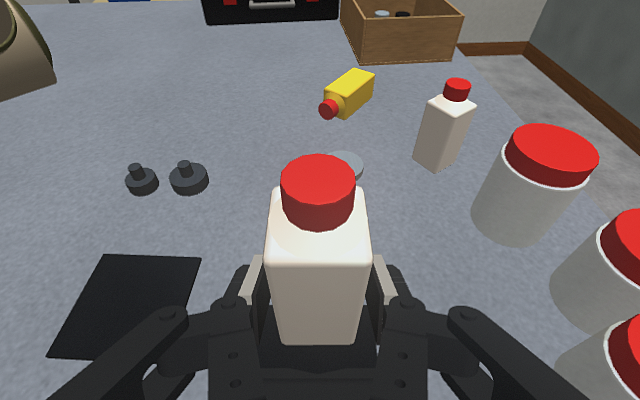

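Scene crop: the bottle hangs upright over the right-hand mat, cap at (210,157), mat at (220,247). The wrist picture shows it straight in the pads. The white box with the knob, at the left of the scene crop, is close to the wrist, so I check that clearance and the bottle's measured position before going down.

```bash
python3 - <<'E'
from plan import *
im=dict(np.load('top0.npz'));W=world(im);ok=im['range_z']>0
x,y,z=W[...,0],W[...,1],W[...,2]
m=ok&(y<-.4)&(y>-.9)&(x>.3)&(x<.9)&(z>.03)
n,lab,st,_=cv2.connectedComponentsWithStats(m.astype(np.uint8))
for i in range(1,n):
    k=lab==i
    if k.sum()>60: print(k.sum(),'x',np.percentile(x[k],[1,99]).round(3),'y',np.percentile(y[k],[1,99]).round(3),'z',np.percentile(z[k],[5,50,99]).round(3))
for n in ['top3','scene3']:
    im=dict(np.load(n+'.npz'));W=world(im);ok=im['range_z']>0;x,y,z=W[...,0],W[...,1],W[...,2];c=im['color'].astype(int)
    red=(c[...,2]>100)&(c[...,1]<80)&(c[...,0]<80)
    k=ok&red&(abs(x-.595)<.06)&(abs(y+.242)<.06)
    P=np.stack([x[k],y[k]],-1).astype(np.float32);print(n,'cap',k.sum(),cv2.minAreaRect(P) if k.sum() else'',z[k].max() if k.sum() else '')
    k=ok&(y<-.26)&(y>-.75)&(x>.35)&(x<.8)&(z>.0)
    # arm profile along y
    for a in np.arange(-.7,-.26,.04):
        q=k&(abs(y-a)<.02)&(abs(x-.56)<.2); 
        if q.sum(): print(round(a,2),'x',x[q&(z>.2)].min() if (q&(z>.2)).any() else None,x[q&(z>.2)].max() if (q&(z>.2)).any() else None,'zmax',z[q].max().round(3))
E
```

```text
8125 x [0.512 0.756] y [-0.766 -0.538] z [0.07  0.139 0.199]
839 x [0.331 0.465] y [-0.666 -0.566] z [0.031 0.054 0.063]
326 x [0.355 0.411] y [-0.502 -0.447] z [0.039 0.067 0.095]
top3 cap 97 ((0.5939574241638184, -0.23987679183483124), (0.02511064149439335, 0.025405995547771454), 74.77598571777344) 0.22969880921907926
-0.7 x 0.5991714752389614 0.5991714752389614 zmax 0.2
-0.66 x 0.583760806921833 0.6149008881220531 zmax 0.207
-0.62 x None None zmax 0.177
-0.58 x None None zmax 0.148
-0.54 x 0.5223000562701496 0.5666239868239191 zmax 0.295
-0.5 x 0.4878469839054046 0.6431519192622297 zmax 0.371
-0.46 x 0.4541156695176759 0.6467926931596042 zmax 0.381
-0.42 x 0.4421103418381198 0.6389443063621791 zmax 0.392
-0.38 x 0.4109229999285008 0.6199763345017552 zmax 0.415
-0.34 x 0.37766180167462177 0.6548216028895459 zmax 0.452
-0.3 x 0.360064124581745 0.649939283605226 zmax 0.512
scene3 cap 73 ((0.5871073603630066, -0.25330448150634766), (0.05966784805059433, 0.026109352707862854), 46.80209732055664) 0.22839662548883088
-0.7 x None None zmax 0.199
-0.66 x 0.584642933583544 0.6176943966774328 zmax 0.206
-0.62 x None None zmax 0.178
-0.58 x None None zmax 0.147
-0.54 x None None zmax 0.145
-0.5 x 0.5921307777840874 0.6431772686067923 zmax 0.37
-0.46 x 0.5571205176129181 0.6480927857872846 zmax 0.38
-0.42 x 0.4922263653825202 0.6411832780667973 zmax 0.391
-0.38 x 0.4576544860951608 0.6247286941494072 zmax 0.413
-0.34 x 0.42348985979142395 0.6563529325207332 zmax 0.449
-0.3 x 0.36026044536434876 0.6511371088521812 zmax 0.515
```

```bash
python3 - <<'E'
import numpy as np,cv2
im=dict(np.load('top3.npz'));cv2.imwrite('pics/t3.png',cv2.resize(im['color'][60:310,240:600],None,fx=2.2,fy=2.2))
E
```

```text
(no output)
```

View pics/t3.png

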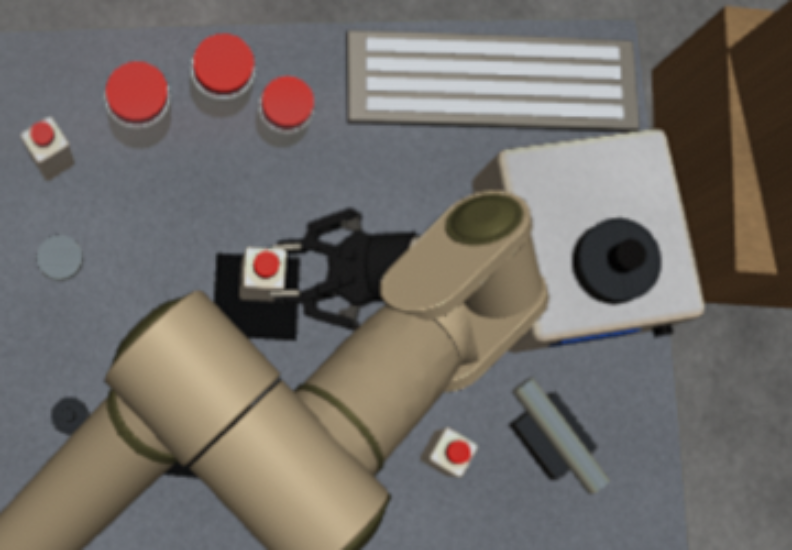

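The depth data show the white box top at z≈0.14 with its edge at y≈-0.54. The wrist reaches y≈-0.54 with its underside at about 0.2 m, so lowering 0.1 m with this heading could touch the box. The bottle position agrees: camera cap (0.594,-0.240), prediction (0.595,-0.242). I raise a little and swing the tool round the bottle's vertical axis by -90° to heading ≈-5°, which keeps it mat-aligned and puts the wrist on the robot side, away from the box and the short bottle.

Call:
play_rows:
  commands:
    - {"grip": 1, "x": 0.026, "y": 0, "z": -0.015, "rx": 0, "ry": 0, "rz": 0}
    - {"grip": 1, "x": 0.026, "y": 0, "z": -0.015, "rx": 0, "ry": 0, "rz": 0}
    - {"grip": 1, "x": 0, "y": 0, "z": 0, "rx": -0.113, "ry": -0.0005, "rz": 0.0658}
    - {"grip": 1, "x": 0, "y": 0, "z": 0, "rx": -0.113, "ry": -0.0005, "rz": 0.0658}
    - {"grip": 1, "x": 0, "y": 0, "z": 0, "rx": -0.113, "ry": -0.0005, "rz": 0.0658}
    - {"grip": 1, "x": 0, "y": 0, "z": 0, "rx": -0.113, "ry": -0.0005, "rz": 0.0658}
    - {"grip": 1, "x": 0, "y": 0, "z": 0, "rx": 0, "ry": 0, "rz": 0}

```text
time_s: 9.48
position: [0.5946, -0.2459, 0.2276]
tool_rot: [[0.287, 0.819, 0.497], [0.413, -0.574, 0.708], [0.865, 0.002, -0.502]]
ft_force: [0.1, 0.2, -0.9]
grip_width: 0.0447
```

```bash
python3 - <<'E'
from plan import *
from rig import env
s=env.observe();T0=cur(s);rel=np.load('rel.npy');print(np.round(s['q'],1),s['ft_force'],s['grip_width'],s['time_s'])
B=T0@rel;print(np.round(B[:3],3))
Q=place(-5,[.594,-.245,.22],rel);rows(T0,Q,9)
E
```

```text
[-53.7  36.4  70.9  55.6  96.6 -24.5] [ 0.09309763  0.21209272 -0.90339861] 0.04469095418919668 9.475
[[-0.57   0.822 -0.004  0.596]
 [-0.822 -0.57   0.005 -0.242]
 [ 0.002  0.006  1.     0.224]]
N 9 shift [-0.0006 -0.0003 -0.0001] turn [-0.1008  0.0003  0.0591] | total shift [-0.0048 -0.0039  0.0004] turn [-0.9073  0.0028  0.5319]
```

Call:
play_rows:
  commands:
    - {"grip": 1, "x": -0.0006, "y": -0.0003, "z": 0, "rx": -0.1008, "ry": 0.0003, "rz": 0.0591}
    - {"grip": 1, "x": -0.0006, "y": -0.0003, "z": 0, "rx": -0.1008, "ry": 0.0003, "rz": 0.0591}
    - {"grip": 1, "x": -0.0006, "y": -0.0003, "z": 0, "rx": -0.1008, "ry": 0.0003, "rz": 0.0591}
    - {"grip": 1, "x": -0.0006, "y": -0.0003, "z": 0, "rx": -0.1008, "ry": 0.0003, "rz": 0.0591}
    - {"grip": 1, "x": -0.0006, "y": -0.0003, "z": 0, "rx": -0.1008, "ry": 0.0003, "rz": 0.0591}
    - {"grip": 1, "x": -0.0006, "y": -0.0003, "z": 0, "rx": -0.1008, "ry": 0.0003, "rz": 0.0591}
    - {"grip": 1, "x": 0, "y": 0, "z": 0, "rx": 0, "ry": 0, "rz": 0}

```text
time_s: 10.35
position: [0.5931, -0.2452, 0.2242]
tool_rot: [[0.483, 0.259, 0.836], [0.129, -0.966, 0.225], [0.866, -0.001, -0.5]]
ft_force: [0.9, -0.4, -1.2]
grip_width: 0.0451
```

```bash
python3 - <<'E'
from plan import *
from rig import env,optics
s=env.observe();T0=cur(s);rel=np.load('rel.npy');print(np.round(s['q'],1),s['ft_force'],s['grip_width'],s['time_s'])
B=T0@rel;print(np.round(B[:3],3))
Q=place(-5,[.594,-.245,.22],rel);rows(T0,Q,4)
im=optics.get_image('scene');cv2.imwrite('pics/s4.png',cv2.resize(im['color'][20:320,160:640],(800,500)))
E
```

```text
[-53.4  23.7  96.6  71.4  58.2 -19.1] [ 0.90714351 -0.35471373 -1.21538014] 0.045102821275589046 10.35
[[-0.965  0.264 -0.001  0.597]
 [-0.264 -0.965  0.002 -0.244]
 [-0.001  0.002  1.     0.221]]
N 4 shift [-0.0006 -0.0001 -0.0005] turn [-0.0764  0.0001  0.0448] | total shift [-0.0023 -0.0006 -0.002 ] turn [-3.055e-01  3.000e-04  1.793e-01]
```

View pics/s4.png

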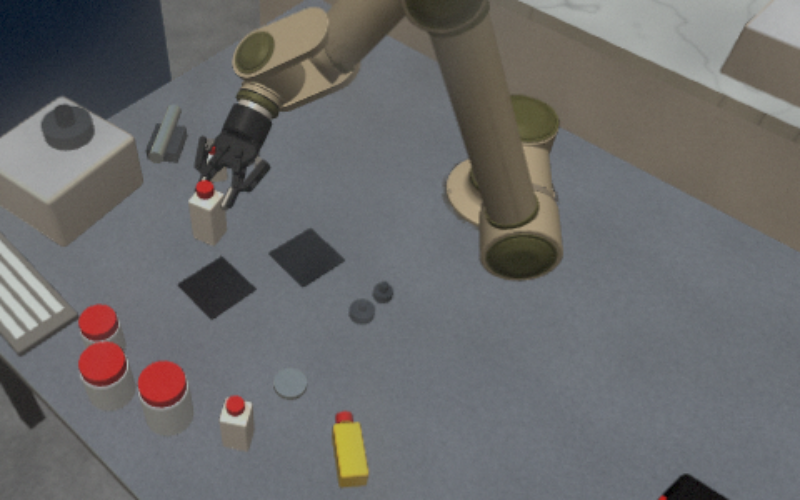

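The scene crop shows the bottle upright with its cap at (206,188), above the mat at (217,287), and the wrist now clear of the white box. I finish the turn and descend.

Call:
play_rows:
  commands:
    - {"grip": 1, "x": -0.0006, "y": -0.0001, "z": -0.0005, "rx": -0.0764, "ry": 0.0001, "rz": 0.0448}
    - {"grip": 1, "x": -0.0006, "y": -0.0001, "z": -0.0005, "rx": -0.0764, "ry": 0.0001, "rz": 0.0448}
    - {"grip": 1, "x": -0.0006, "y": -0.0001, "z": -0.0005, "rx": -0.0764, "ry": 0.0001, "rz": 0.0448}
    - {"grip": 1, "x": -0.0006, "y": -0.0001, "z": -0.0005, "rx": -0.0764, "ry": 0.0001, "rz": 0.0448}
    - {"grip": 1, "x": -0.0216, "y": 0, "z": 0.0125, "rx": 0, "ry": 0, "rz": 0}
    - {"grip": 1, "x": -0.0216, "y": 0, "z": 0.0125, "rx": 0, "ry": 0, "rz": 0}
    - {"grip": 1, "x": -0.0216, "y": 0, "z": 0.0125, "rx": 0, "ry": 0, "rz": 0}
    - {"grip": 1, "x": -0.0216, "y": 0, "z": 0.0125, "rx": 0, "ry": 0, "rz": 0}
    - {"grip": 1, "x": 0, "y": 0, "z": 0, "rx": 0, "ry": 0, "rz": 0}
    - {"grip": 1, "x": 0, "y": 0, "z": 0, "rx": 0, "ry": 0, "rz": 0}

```text
time_s: 11.65
position: [0.5906, -0.247, 0.1238]
tool_rot: [[0.496, -0.096, 0.863], [-0.05, -0.995, -0.081], [0.867, -0.003, -0.499]]
ft_force: [-0.9, 0.1, -1.1]
grip_width: 0.0448
```

```bash
python3 - <<'E'
from plan import *
from rig import env,optics,finder
s=env.observe();T0=cur(s);rel=np.load('rel.npy');print(np.round(s['q'],1),s['ft_force'],s['grip_width'],s['time_s'])
B=T0@rel;print(np.round(B[:3],3))
Q=place(-5,[.594,-.245,.075],rel);rows(T0,Q,4)
for n in ['top','scene']:
    im=optics.get_image(n);np.savez(f'{n}5.npz',**im)
    W=world(im);ok=im['range_z']>0;x,y,z=W[...,0],W[...,1],W[...,2];c=im['color'].astype(int)
    k=ok&(c[...,2]>100)&(c[...,1]<80)&(c[...,0]<80)&(abs(x-.595)<.06)&(abs(y+.242)<.06)
    k2=k&(z>np.percentile(z[k],90)-.006)
    P=np.stack([x[k2],y[k2]],-1).astype(np.float32);print(n,'cap top',k2.sum(),cv2.minAreaRect(P),P.mean(0),z[k2].mean())
    k=ok&(c.max(-1)<45)&(abs(x-.595)<.09)&(abs(y+.245)<.09)&(z<.012)
    P=np.stack([x[k],y[k]],-1).astype(np.float32);print('mat',k.sum(),cv2.minAreaRect(P))
    print(finder.boxes_of(n,'mat_top')[:2])
im=optics.get_image('scene');cv2.imwrite('pics/s5.png',cv2.resize(im['color'][80:240,200:440],(780,520)))
E
```

```text
[-47.8  30.4 110.9 107.7  37.8 -46.3] [-0.92378703  0.13570446 -1.13704282] 0.044788302492998144 11.65
[[-0.996 -0.091 -0.002  0.594]
 [ 0.091 -0.996  0.001 -0.247]
 [-0.002  0.001  1.     0.121]]
N 4 shift [-0.0099 -0.0004  0.0056] turn [ 0.0009 -0.0004 -0.0003] | total shift [-0.0398 -0.0015  0.0223] turn [ 0.0036 -0.0016 -0.0014]
top cap top 82 ((0.5927687883377075, -0.24617429077625275), (0.023552384227514267, 0.02715090475976467), 61.4891357421875) [ 0.5922614  -0.24561498] 0.18001819347242934
mat 525 ((0.5929169058799744, -0.24506397545337677), (0.10672059655189514, 0.10645442456007004), 84.9850082397461)
[{'point': [0.5999, -0.2384, 0.0051], 'conf': 0.8}, {'point': [0.4246, -0.1538, 0.0053], 'conf': 0.75}]
scene cap top 63 ((0.5946240425109863, -0.24657747149467468), (0.03018108569085598, 0.02626279555261135), 5.289207935333252) [ 0.59512216 -0.2461046 ] 0.18020326296364905
mat 335 ((0.5962768793106079, -0.24511942267417908), (0.10661245137453079, 0.10369772464036942), 84.87298583984375)
[{'point': [0.6061, -0.2333, 0.0057], 'conf': 0.94}, {'point': [0.4175, -0.1711, 0.0002], 'conf': 0.8}]
```

View pics/s5.png

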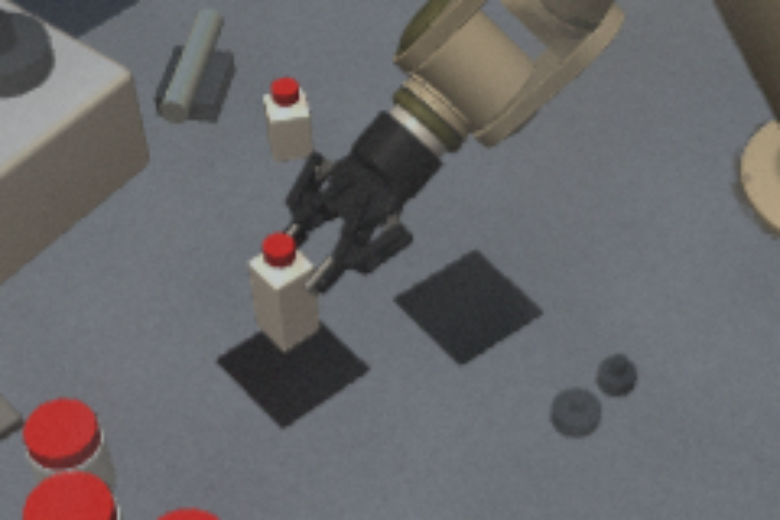

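The scene crop shows the bottle upright above the mat centre, cap at (279,250). Depth puts the cap top at z=0.180, so the base is about 55 mm above the mat. xy agrees with the mat centre to within 2 mm. Descending 45 mm.

Call:
play_rows:
  commands:
    - {"grip": 1, "x": -0.0087, "y": -0.0004, "z": 0.005, "rx": 0.0009, "ry": 0, "rz": 0}
    - {"grip": 1, "x": -0.0087, "y": -0.0004, "z": 0.005, "rx": 0.0009, "ry": 0, "rz": 0}
    - {"grip": 1, "x": -0.0087, "y": -0.0004, "z": 0.005, "rx": 0.0009, "ry": 0, "rz": 0}
    - {"grip": 1, "x": -0.0087, "y": -0.0004, "z": 0.005, "rx": 0.0009, "ry": 0, "rz": 0}
    - {"grip": 1, "x": -0.0043, "y": 0, "z": 0.0025, "rx": 0, "ry": 0, "rz": 0}
    - {"grip": 1, "x": 0, "y": 0, "z": 0, "rx": 0, "ry": 0, "rz": 0}
    - {"grip": 1, "x": 0, "y": 0, "z": 0, "rx": 0, "ry": 0, "rz": 0}

```text
time_s: 12.78
position: [0.5899, -0.2447, 0.0782]
tool_rot: [[0.498, -0.094, 0.862], [-0.051, -0.996, -0.078], [0.866, -0.005, -0.5]]
ft_force: [-0.7, 0.1, -1.0]
grip_width: 0.045
```

```bash
python3 - <<'E'
from plan import *
from rig import env,optics,finder
s=env.observe();T0=cur(s);rel=np.load('rel.npy');print(np.round(s['q'],1),s['ft_force'],s['grip_width'],s['time_s'])
B=T0@rel;print(np.round(B[:3],4))
for n in ['top','scene']:
    im=optics.get_image(n)
    W=world(im);ok=im['range_z']>0;x,y,z=W[...,0],W[...,1],W[...,2];c=im['color'].astype(int)
    k=ok&(c[...,2]>100)&(c[...,1]<80)&(c[...,0]<80)&(abs(x-.595)<.06)&(abs(y+.242)<.06)
    k2=k&(z>np.percentile(z[k],90)-.006)
    P=np.stack([x[k2],y[k2]],-1).astype(np.float32);print(n,'cap top',k2.sum(),P.mean(0),z[k2].mean())
E
```

```text
[-47.7  36.2 112.8 116.2  40.7 -57.3] [-0.66698062  0.13049074 -0.96434962] 0.04501860747379755 12.775
[[-9.960e-01 -8.900e-02 -2.000e-04  5.937e-01]
 [ 8.900e-02 -9.960e-01 -1.700e-03 -2.444e-01]
 [-1.000e-04 -1.700e-03  1.000e+00  7.500e-02]]
top cap top 70 [ 0.59090555 -0.2435251 ] 0.1346297653060488
scene cap top 54 [ 0.5947417  -0.24432524] 0.1352926814185243
```

10 mm to go. I lower in small steps and watch the vertical force.

Call:
play_rows:
  commands:
    - {"grip": 1, "x": -0.0035, "y": 0, "z": 0.002, "rx": 0, "ry": 0, "rz": 0}
    - {"grip": 1, "x": -0.0026, "y": 0, "z": 0.0015, "rx": 0, "ry": 0, "rz": 0}
    - {"grip": 1, "x": 0, "y": 0, "z": 0, "rx": 0, "ry": 0, "rz": 0}
    - {"grip": 1, "x": 0, "y": 0, "z": 0, "rx": 0, "ry": 0, "rz": 0}

```text
time_s: 13.38
position: [0.5898, -0.2446, 0.0706]
tool_rot: [[0.498, -0.094, 0.862], [-0.052, -0.996, -0.078], [0.866, -0.006, -0.501]]
ft_force: [0.8, 1.0, -1.3]
grip_width: 0.0446
```

Call:
play_rows:
  commands:
    - {"grip": 1, "x": -0.0013, "y": 0, "z": 0.0007, "rx": 0, "ry": 0, "rz": 0}
    - {"grip": 1, "x": 0, "y": 0, "z": 0, "rx": 0, "ry": 0, "rz": 0}
    - {"grip": 1, "x": 0, "y": 0, "z": 0, "rx": 0, "ry": 0, "rz": 0}

```text
time_s: 13.75
position: [0.5897, -0.2446, 0.0693]
tool_rot: [[0.498, -0.094, 0.862], [-0.052, -0.996, -0.078], [0.866, -0.006, -0.501]]
ft_force: [-0.0, 0.5, -0.7]
grip_width: 0.0449
```

Call:
play_rows:
  commands:
    - {"grip": 1, "x": -0.0009, "y": 0, "z": 0.0005, "rx": 0, "ry": 0, "rz": 0}
    - {"grip": 1, "x": 0, "y": 0, "z": 0, "rx": 0, "ry": 0, "rz": 0}
    - {"grip": 1, "x": 0, "y": 0, "z": 0, "rx": 0, "ry": 0, "rz": 0}

```text
time_s: 14.12
position: [0.5899, -0.2446, 0.0692]
tool_rot: [[0.496, -0.093, 0.863], [-0.051, -0.996, -0.078], [0.867, -0.005, -0.499]]
ft_force: [-4.4, 1.4, 7.0]
grip_width: 0.0449
```

Call:
play_rows:
  commands:
    - {"grip": 1, "x": -0.0006, "y": 0, "z": 0.0003, "rx": 0, "ry": 0, "rz": 0}
    - {"grip": 1, "x": 0, "y": 0, "z": 0, "rx": 0, "ry": 0, "rz": 0}
    - {"grip": 1, "x": 0, "y": 0, "z": 0, "rx": 0, "ry": 0, "rz": 0}

```text
time_s: 14.5
position: [0.59, -0.2445, 0.0693]
tool_rot: [[0.495, -0.093, 0.864], [-0.051, -0.996, -0.078], [0.867, -0.005, -0.497]]
ft_force: [-7.7, 2.9, 12.2]
grip_width: 0.0449
```

Contact (about 12 N). I back off slightly and open.

Call:
play_rows:
  commands:
    - {"grip": 1, "x": 0.0008, "y": 0, "z": -0.0005, "rx": 0, "ry": 0, "rz": 0}
    - {"grip": 1, "x": 0, "y": 0, "z": 0, "rx": 0, "ry": 0, "rz": 0}
    - {"grip": 1, "x": 0, "y": 0, "z": 0, "rx": 0, "ry": 0, "rz": 0}

```text
time_s: 14.88
position: [0.5899, -0.2446, 0.0692]
tool_rot: [[0.497, -0.093, 0.863], [-0.051, -0.996, -0.078], [0.866, -0.005, -0.499]]
ft_force: [-4.2, 2.0, 6.9]
grip_width: 0.0448
```

Call:
play_rows:
  commands:
    - {"grip": 0.1, "x": 0, "y": 0, "z": 0, "rx": 0, "ry": 0, "rz": 0}
    - {"grip": -0.2, "x": 0, "y": 0, "z": 0, "rx": 0, "ry": 0, "rz": 0}
    - {"grip": -0.5, "x": 0, "y": 0, "z": 0, "rx": 0, "ry": 0, "rz": 0}
    - {"grip": -1, "x": 0, "y": 0, "z": 0, "rx": 0, "ry": 0, "rz": 0}
    - {"grip": -1, "x": 0, "y": 0, "z": 0, "rx": 0, "ry": 0, "rz": 0}
    - {"grip": -1, "x": 0, "y": 0, "z": 0, "rx": 0, "ry": 0, "rz": 0}
    - {"grip": -1, "x": 0, "y": 0, "z": 0, "rx": 0, "ry": 0, "rz": 0}
    - {"grip": -1, "x": 0, "y": 0, "z": 0, "rx": 0, "ry": 0, "rz": 0}

```text
time_s: 15.88
position: [0.5896, -0.2446, 0.0685]
tool_rot: [[0.498, -0.094, 0.862], [-0.052, -0.996, -0.078], [0.866, -0.006, -0.501]]
ft_force: [0.2, -0.2, 0.2]
grip_width: 0.0853
```

```bash
python3 - <<'E'
from rig import env,optics
import cv2
s=env.observe();print(s['grip_width'],s['ft_force'],s['time_s'],s['q'])
im=optics.get_image('wrist');cv2.imwrite('pics/w6.png',im['color'])
E
```

```text
0.08532396695179693 [ 0.21128955 -0.21005625  0.16164635] 15.875 [-47.72522177  37.44171989 113.0822481  117.81727403  41.42804255
 -59.43083059]
```

View pics/w6.png

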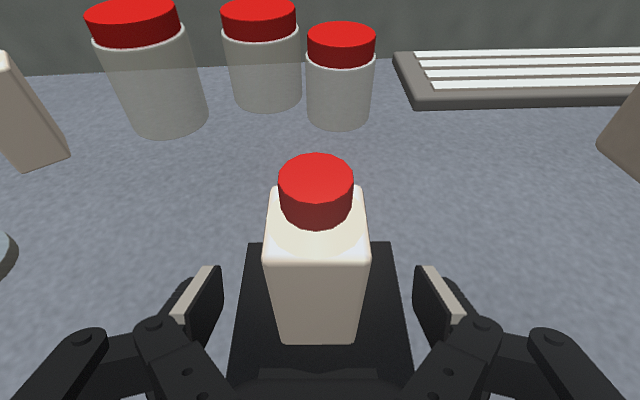

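The fingers are open with a clear gap on both sides (bottle 264–370, pads at 222 and 414), and the bottle stands free. Retreating straight back along the tool axis.

Call:
play_rows:
  commands:
    - {"grip": -1, "x": 0, "y": 0, "z": -0.015, "rx": 0, "ry": 0, "rz": 0}
    - {"grip": -1, "x": 0, "y": 0, "z": -0.02, "rx": 0, "ry": 0, "rz": 0}
    - {"grip": -1, "x": 0, "y": 0, "z": -0.025, "rx": 0, "ry": 0, "rz": 0}
    - {"grip": -1, "x": 0, "y": 0, "z": -0.025, "rx": 0, "ry": 0, "rz": 0}
    - {"grip": -1, "x": 0.01, "y": 0, "z": -0.025, "rx": 0, "ry": 0, "rz": 0}
    - {"grip": -1, "x": 0.01, "y": 0, "z": -0.02, "rx": 0, "ry": 0, "rz": 0}
    - {"grip": -1, "x": 0, "y": 0, "z": 0, "rx": 0, "ry": 0, "rz": 0}
    - {"grip": -1, "x": 0, "y": 0, "z": 0, "rx": 0, "ry": 0, "rz": 0}

```text
time_s: 16.92
position: [0.4873, -0.2354, 0.1508]
tool_rot: [[0.498, -0.094, 0.862], [-0.052, -0.996, -0.079], [0.866, -0.006, -0.501]]
ft_force: [0.0, -0.1, -0.8]
grip_width: 0.0855
```

```bash
python3 - <<'E'
from plan import *
from rig import env,optics,finder
s=env.observe();print(s['position'],s['ft_force'],s['time_s'],s['q'])
for n in ['top','scene']:
    im=optics.get_image(n)
    W=world(im);ok=im['range_z']>0;x,y,z=W[...,0],W[...,1],W[...,2];c=im['color'].astype(int)
    red=ok&(c[...,2]>100)&(c[...,1]<80)&(c[...,0]<80)
    for nm,a,b in [('moved',.595,-.242),('neigh',.805,.03),('short',.385,-.473)]:
        for im2 in [1,0]:
            if im2: X,Y,Z,r=x,y,z,red
            else:
                i0=dict(np.load(n+'0.npz'));W0=world(i0);X,Y,Z=W0[...,0],W0[...,1],W0[...,2];c0=i0['color'].astype(int);r=(i0['range_z']>0)&(c0[...,2]>100)&(c0[...,1]<80)&(c0[...,0]<80)
            k=r&(abs(X-a)<.06)&(abs(Y-b)<.06)
            if k.sum()<5: print(n,nm,im2,'none');continue
            k&=Z>np.percentile(Z[k],90)-.006
            print(n,nm,'now' if im2 else 'start',k.sum(),X[k].mean().round(4),Y[k].mean().round(4),Z[k].mean().round(4))
    k=ok&(c.max(-1)<45)&(abs(x-.595)<.09)&(abs(y+.245)<.09)&(z<.012)
    P=np.stack([x[k],y[k]],-1).astype(np.float32);print('mat',k.sum(),cv2.minAreaRect(P))
    cv2.imwrite(f'pics/{n}7.png',im['color'])
im=cv2.imread('pics/scene7.png');im2=cv2.imread('pics/top7.png')
cv2.imwrite('pics/f7.png',np.hstack([cv2.resize(im[80:320,200:400],(400,480)),cv2.resize(im2[90:330,240:440],(400,480))]))
E
```

```text
[ 0.48727529 -0.23544747  0.15076688] [ 0.00530368 -0.08902934 -0.77392354] 16.925 [-59.93269156  21.72209531 123.19759789  99.74200079  45.79701473
 -48.75314264]
top moved now 64 0.5921 -0.2429 0.1256
top moved 0 none
top neigh now 62 0.7846 0.0185 0.1203
top neigh start 63 0.7847 0.0182 0.1204
top short now 66 0.3842 -0.4749 0.0903
top short start 61 0.3838 -0.4751 0.0906
mat 918 ((0.5934906005859375, -0.24490579962730408), (0.10645151138305664, 0.10828931629657745), 84.85087585449219)
scene moved now 58 0.5942 -0.2438 0.1252
scene moved 0 none
scene neigh now 82 0.7884 0.0182 0.1206
scene neigh start 76 0.7883 0.0181 0.121
scene short now 30 0.3858 -0.4754 0.0919
scene short start 40 0.3854 -0.4778 0.09
mat 153 ((0.598750650882721, -0.24478669464588165), (0.10649043321609497, 0.10240244120359421), 85.02172088623047)
```

View pics/f7.png

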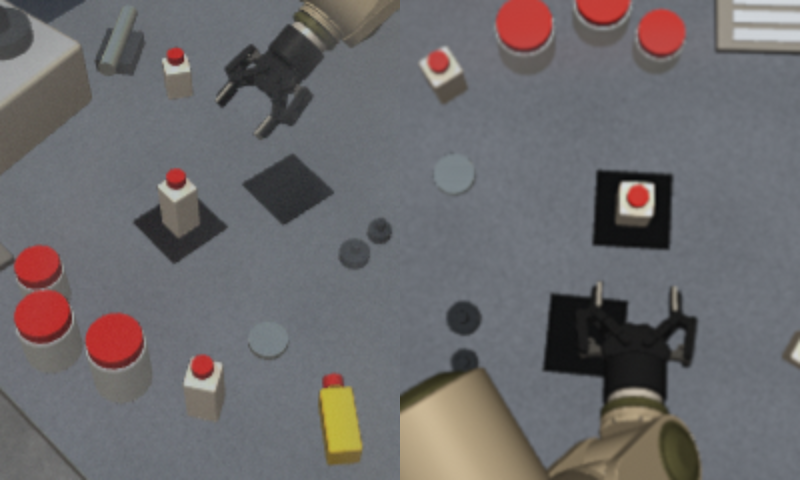

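The final picture shows the bottle standing in the middle of the right-hand mat, at (178,205) in the left panel and (637,202) in the right. The gripper is well clear and the neighbours haven't moved. Handing in.

```bash
python3 -c "
from rig import order,env
print(order.close_job(),env.observe()['time_s'])"
```

```text
the job is handed in; nothing more can be done
the job is handed in; nothing more can be done
```

The fallen white bottle now stands upright on the mat farthest to the robot's right. I let go of it, backed the gripper away, and handed the job in at about 17 s of the 42 s allowed. The hand-in gives no verdict.

**Method:** I gripped it lying down at 45 N, lifted it and turned it upright in the air. I then swung the tool round so the wrist kept clear of the white box, and lowered it until it touched the mat. The highest force I read while setting it down was about 12 N upward.

**Last checks:**
- **Position:** The cap top is at (0.592–0.594, -0.243 to -0.244, 0.125), and the mat centre from the top camera is (0.593, -0.245). That is about 2 mm off centre, at the right height for a 120 mm bottle on a 5 mm mat.
- **Neighbours:** Both standing bottles read within 0.5 mm of where they started. The exception is the short bottle in the scene camera, which differed by 2.4 mm. It was partly hidden there, and the top camera showed 0.4 mm.
- **Disagreement:** The scene camera put the partly hidden mat centre about 5 mm farther out in x. The trained network's mat point during the descent was also off, by about 10 mm or more. I went with the top camera and the earlier unobstructed views.

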